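Overhang a drawer-front blank for fitting its handle

ROBOT

A 6-joint arm with a two-finger parallel gripper is mounted at the origin on the work surface. World frame = base frame: x ahead of the robot, y to its left, z up, the work surface at z = 0. Lengths are in m, angles in rad, forces in N, time in s.
With the tool pointing down it reaches from about 0.425 to 0.925 m from the base axis. Payload 12.5 kg.
Tool frame: the origin (TCP) lies at the very end of the fingers, on their centre line; the grasp point (between the pads) lies 19 mm behind it (ctrl.grasp_offset is the distance from the TCP to the grasp point, in m); z points along the fingers, y is the line along which they close (so a half turn about z gives the same grasp; the last joint's range is limited). The gripper opens to 85 mm and grips with 20 to 120 N. Pads are 22 mm wide; open, the fingers measure 114 mm over their backs; the gripper's body (76 mm by 85 mm) begins 54 mm behind the grasp point. The pads swing forward as they close: fully open they stand 13 mm farther back than shut.
Start: joints at [-1.246, 0.491, 1.559, -0, 1.092, -0.106], TCP at [0.261, -0.568, 0.231] pointing down, gripper open.
Joint ranges: [-3.1, 3.1], [-0.84, 2.19], [0.05, 2.79], [-1.13, 4.28], [0.06, 2.93], [-2.69, 2.69]. Speed limits (rad/s): [2.22, 2.22, 2.79, 3.14, 3.14, 3.14].

INTERFACE

Orientations are given as a rotation vector (axis times angle).
In Python, from cell import ctrl gives the robot as it stands.
- The arm moves only by the tool send_rows, never from a script. Its argument "rows" is a list that holds one entry, the list of rows, each a list of 7 numbers: the closure, from 0 (fully open) to 1 (shut), then the shift along the tool's x, y, z in units of 40 mm (1.0 is 40 mm), then the turn, a rotation vector about the tool's x, y, z in units of 6 degrees (1.0 is 6 degrees). In form: [[[fingers, x, y, z, ax, ay, az], ...]]. A call has 1 to 10 rows; each row is the pose to reach, as a shift and turn from the pose commanded when the call began, along the tool's axes at that moment; what a row does not reach only later rows make up. A row lasts 1/12 s, in which the tool goes at most 41.7 mm and 7.16 degrees, less where a joint would pass 70% of its speed; a pose out of reach is approached as far as the arm can. A call with a gripper value outside its range is refused whole. The fingers move at their own pace and stop on an object; the grip force is fixed at half the most. Time passes only in rows, so rows that repeat a pose let the fingers close. It gives the time, the measured TCP pose, the force, the opening and the grip force at its end, in the units of the state.
- ctrl.get_state(): the state, without advancing time (a new reading comes with each control period).
- ctrl.capture(name): name is "side" or "top"; returns a dict with "img" (420x560x3 uint8, red, green, blue), "z_map" (420x560 float32, m along the optical axis (not along the pixel's ray), 0 where there is no reading), "mtx" (3x3 intrinsics, pixels), "R" (3x3) and "t" (3): a world point X has camera coordinates R X + t. Camera axes: x right, y down, z forward; pixel columns grow to the right and rows downward; lengths in m; the calibration is good to about 2 mm. A picture is of the moment at which its call begins.
- ctrl.finish_job(): hands the job in; it is judged then, once.
Trained networks look in a picture, given as the dict that the camera call returned (one of the last four; its "shot" number tells which), for a name from the list of things; names that differ only in an ending like _2 or _b are one class to them, and where a whole thing is asked for, a point or a joint stands for the part that bears it (a point fixed in the world has none). Each returns a list of dicts, best first, with "conf" (0 to 1); they miss things now and then, are a little off and sometimes report something else, mostly with a low value. They report only what shows in the picture. A call takes as long as a camera call. They do not tell look-alikes from the thing itself.
- ctrl.spot_in(picture, name): "centre" ([x, y, z] in m, in world coordinates, good to about 4 mm: the middle of the surface that is visible of it).
- ctrl.trace(picture, name): "region" (420x560 bool, what is visible of it).
The state is a dict: "time_s": time; "joint_positions": joint angles; "qvel": joint speeds; "effort": joint torques, N m; "eef_pos": TCP position; "ee_rot": TCP orientation; "force": force on the tool from outside, world axes, zero at the start; "ft_torque": the same for the moment, N m; "opening": finger opening in m; "gripper_force": force on a finger pad.
Only numpy, scipy, OpenCV 4.12 (cv2) and the standard library are available. Lean on these libraries where they do the work, as an engineer would, in place of code of your own. Each camera call takes 0.05 s, during which the arm holds its last target. There are 200 camera calls.

TASK

First push the open drawer of the desktop drawer unit fully shut. Then slide the thin white drawer-front blank lying on top of the unit straight out over the edge above the drawers until 40 mm of it overhangs (the pencil line across it then lies over the edge), square to that edge, so a handle can be bolted on from below. Only push things with the fingers, never lift or tip the blank, and leave everything else where it is.

Things in the scene. Friction and masses are not known exactly. Their poses are not given: they have to be found in the camera images.
- unit: Desktop drawer unit, fixed, 400 mm wide (its x) x 260 mm deep (its y) x 130 mm high, grey top, tan sides, cream drawer fronts with tan bar handles. Origin: centre of its underside; z up. Drawers face its -y; the flat top is 130 mm above the table.
- edge (a point): Middle of the top front edge of the unit (the edge above the drawers), at the height of its top face. Axes as the unit's: x along the edge, -y outward over the drawers.
- drawer (a joint): Opening of the upper drawer in m: 0 shut, positive when pulled out along the unit's -y (up to 0.12). Slides with about 1 to 2 N of friction and stays where left. The lower drawer is fixed shut.
- drawer_lip (a point): Centre of the outer face of the upper drawer's tan bar handle, 150 mm long along the unit's x, 20 mm high, standing 22 mm out from the drawer front; the face looks along the unit's -y. It moves with the drawer.
- blank: Drawer-front blank, loose white laminated board 190 mm (its x) x 120 mm (its y) x 8 mm thick, about 0.16 kg, lying flat on the unit's top. Origin: centre of its underside; z up. Its leading edge is the -y one; two small dark handle holes lie 20 mm from that edge and a thin pencil line runs across it 40 mm from that edge. It starts up to about 15 degrees askew to the unit, wholly on its top.
- blank_lead (a point): Middle of the blank's leading (-y) long edge, at its underside; axes as the blank's.
- handle: Bystander: loose tan bar handle, 110 x 22 x 18 mm, lying on the unit's top near its -x end. Origin: centre of underside.
- tin: Bystander: small steel screw tin, 44 mm across, 32 mm high, on the unit's top near its +x end. Origin: centre of underside.
- driver: Bystander: black-handled screwdriver lying on the table to the robot's left.
- mug: Bystander: white mug, 80 mm across, 90 mm high, on the table to the right. Origin: centre of underside.
- jar: Bystander: glass jar, 64 mm across, 85 mm high, on the table to the right. Origin: centre of underside.
- psu: Bystander: steel computer power supply, 150 x 85 x 65 mm, on the table to the right. Origin: centre of underside.
- drive: Bystander: aluminium disk drive, 147 x 102 x 26 mm, on the table to the left. Origin: centre of underside.
There are look-alikes about, which are no part of the job. Of the things shaped like the blank, the white one is meant.

How it is judged:
On the way, in this order (a step that is already met when the one before it is completed fails the run):
1. the drawer is pushed shut (within 6 mm) (value of joint drawer below 0.006 m), for 0.2 s.
2. the blank overhangs the edge by 40 mm and lies square to it (y of blank_lead in the frame of edge between -0.046 and -0.034 m and angle between the x axis of blank and the x axis of unit, either way round below 0.08 rad), for 0.2 s.
At the end, for the whole second after the job is handed in: The drawer is shut within 6 mm; the middle of the blank's leading edge overhangs the unit's front edge by 40 mm, give or take 6 mm; the blank is square to the edge within 0.08 rad (4.5 degrees), flat on the unit's top and at rest (all of step 2 and value of joint drawer below 0.006 m and z of blank in the frame of unit between 0.126 and 0.134 m and angle between blank's own z axis and vertical below 0.04 rad and linear speed of blank below 0.01 m/s); the robot touches nothing.
It fails at once if the blank is lifted more than 10 mm off the unit's top, or falls (z of blank in the frame of unit above 0.14 m or z of blank in the frame of unit below 0.12 m).
It fails at once if the blank is tipped by more than 0.15 rad (angle between blank's own z axis and vertical above 0.15 rad).
It fails at once if a bystander on the unit is moved more than 20 mm, or one on the table more than 30 mm (distance of any of handle, tin from where it was at the start of the episode above 0.02 m or distance of any of driver, mug, jar, psu, drive from where it was at the start of the episode above 0.03 m).
It also fails if it takes over 43 s, if anything falls off the work surface, if the arm or the gripper's body presses on something with over 40 N, if the wrist force passes 120 N, or if a joint passes its speed limit or range.

## Working session

There is one attempt and no reset: what is moved stays moved. The work goes in short steps, Python scripts to look and compute and a tool call to move; the robot and the scene stay as the last step left them, time stands still between calls to the robot, and variables do not carry over. Pictures are saved under pics/ and viewed, at most 10 in all, crops included, and the job is handed in when it is done.

Besides the shell and the picture viewer there is one more tool, called after "Call:" as name(argument=value, ...) on one line, values as JSON. send_rows: Moves the arm, as the interface text tells. Its arguments: {"type":"object","properties":{"rows":{"type":"array"}},"required":["rows"]}

```bash
mkdir -p pics; ls
cat > h.py <<'E'
import numpy as np, cv2
from cell import ctrl
def cap(n):
    return ctrl.capture(n)
def save(c,f): cv2.imwrite('pics/'+f,c['img'][:,:,::-1])
def world(c,mask=None):
    z=c['z_map'];v,u=np.nonzero((z>0) if mask is None else (mask&(z>0)))
    d=z[v,u];K=c['mtx'];P=np.stack([(u-K[0,2])*d/K[0,0],(v-K[1,2])*d/K[1,1],d],1)
    return (P-c['t'])@c['R'],u,v
def proj(c,X):
    p=(np.atleast_2d(X)@c['R'].T+c['t'])@c['mtx'].T
    return p[:,:2]/p[:,2:]
E
python3 - <<'E'
from h import *
for n in('top','side'):
    c=cap(n);save(c,n+'0.png')
    print(n,'campos',-c['R'].T@c['t'])
    for k in('unit','drawer','drawer_lip','blank','handle','tin'):
        for r in ctrl.spot_in(c,k)[:3]: print(n,k,np.round(r['centre'],3),round(r['conf'],2),proj(c,r['centre']).round())
s=ctrl.get_state();print(s['eef_pos'],s['ee_rot'])
E
```

```text
pics
top campos [ 0.32929198 -0.04760587  1.33948313]
top unit [0.535 0.096 0.131] 0.95 [[232. 207.]]
top drawer [ 0.559 -0.029  0.088] 0.84 [[278. 201.]]
top drawer [0.653 0.434 0.025] 0.34 [[124. 175.]]
top drawer_lip [ 0.556 -0.029  0.089] 0.72 [[278. 202.]]
top blank [ 0.584 -0.181  0.005] 0.83 [[329. 198.]]
top blank [0.556 0.101 0.141] 0.74 [[229. 199.]]
top blank [0.651 0.432 0.028] 0.49 [[124. 175.]]
top tin [0.718 0.152 0.159] 0.46 [[211. 140.]]
side campos [-0.12238685  0.79004575  1.19400451]
side unit [0.495 0.18  0.127] 0.6 [[241. 249.]]
side drawer [ 0.55  -0.046  0.103] 0.85 [[279. 201.]]
side drawer_lip [ 0.554 -0.049  0.096] 0.7 [[279. 202.]]
side drawer_lip [0.643 0.436 0.025] 0.58 [[137. 300.]]
side blank [ 0.391 -0.182  0.005] 0.76 [[345. 224.]]
side blank [0.554 0.108 0.138] 0.72 [[243. 221.]]
side blank [ 0.585 -0.22   0.005] 0.7 [[304. 189.]]
side handle [0.36  0.197 0.146] 0.83 [[275. 276.]]
side tin [0.711 0.162 0.162] 0.75 [[190. 199.]]
[ 0.26100655 -0.56789665  0.23134137] [ 3.06890630e+00  6.71434782e-01 -1.16492392e-05]
```

View pics/top0.png

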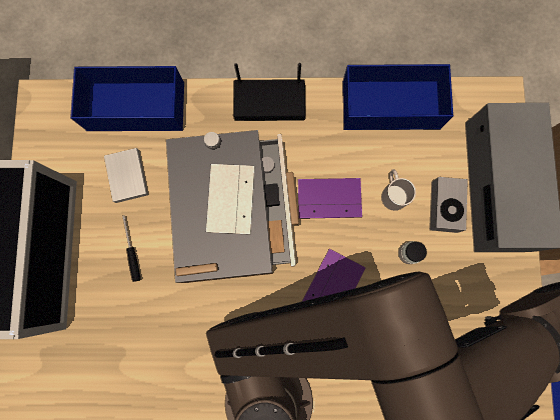

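View pics/side0.png

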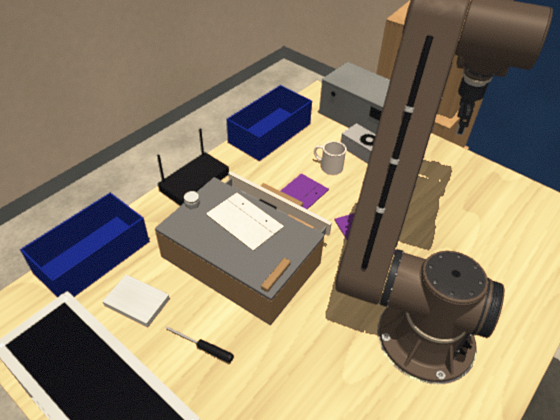

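Both pictures show the same layout. In the top view the candidates for the blank are:
- the white board with two holes and a pencil line on the unit, at (229,199)
- purple boards on the table, at (329,198) and (330,278)
- the pale drive, at (125,175)

I choose the white one on the unit. The open drawer's bar handle is at (291,200).

```bash
cat >> h.py <<'E'
def rect(c,mask,zlo,zhi):
    P,u,v=world(c,mask);k=(P[:,2]>zlo)&(P[:,2]<zhi)
    (cx,cy),(w,h),a=cv2.minAreaRect((P[k,:2]*1000).astype(np.float32))
    return np.round([cx,cy,w,h,a],1),np.median(P[k,2]),k.sum()
def blank_rect(c,lim=(.38,.7,-.12,.22)):
    im=c['img'].astype(int);sat=im.max(2)-im.min(2);m=(im.min(2)>150)
    P,u,v=world(c,m);k=(P[:,2]>.125)&(P[:,2]<.15)&(P[:,0]>lim[0])&(P[:,0]<lim[1])&(P[:,1]>lim[2])&(P[:,1]<lim[3])
    mm=np.zeros(m.shape,np.uint8);mm[v[k],u[k]]=1
    n,l,s,_=cv2.connectedComponentsWithStats(mm);i=1+s[1:,4].argmax()
    return rect(c,l==i,.1,.2)
E
python3 - <<'E'
from h import *
c=cap('top')
im=c['img'].astype(int)
P,u,v=world(c)
k=(P[:,2]>.118)&(P[:,2]<.15)&(P[:,0]>.3)&(P[:,0]<.8)&(P[:,1]>-.15)&(P[:,1]<.3)
mm=np.zeros(c['z_map'].shape,np.uint8);mm[v[k],u[k]]=1
n,l,s,_=cv2.connectedComponentsWithStats(mm);i=1+s[1:,4].argmax()
print('unit top',rect(c,l==i,.1,.2))
# front edge line
Q,_,_=world(c,l==i)
e=[(x,np.percentile(Q[abs(Q[:,0]-x)<.006,1],1)) for x in np.arange(.38,.74,.02)]
print(np.round(np.polyfit(*zip(*e),1),4), np.round(e,3).tolist())
print('blank',blank_rect(c))
for k_ in ('drawer_lip',):
    r=ctrl.trace(c,k_)[0]; print(k_,r['conf'],rect(c,r['region'],.06,.13))
    A,_,_=world(c,r['region']); print(np.percentile(A,[2,50,98],axis=0).round(3))
# profile across handle
for x in(.5,.556,.6):
    q=P[(abs(P[:,0]-x)<.003)&(P[:,1]<.0)&(P[:,1]>-.13)];q=q[q[:,1].argsort()];print(x,[(round(a,3),round(b,3)) for a,b in q[:,1:]][::2])
cr=c['img'][120:300,150:370,::-1];cv2.imwrite('pics/crop.png',cv2.resize(cr,None,fx=3.3,fy=3.3,interpolation=2))
E
```

```text
unit top (array([545.2, 136.5, 401. , 260.3,   5.7]), np.float64(0.13075051520825506), np.int64(13391))
[ 0.0981 -0.0451] [[0.38, -0.009], [0.4, -0.006], [0.42, -0.004], [0.44, -0.001], [0.46, -0.0], [0.48, 0.002], [0.5, 0.005], [0.52, 0.007], [0.54, 0.008], [0.56, 0.01], [0.58, 0.011], [0.6, 0.013], [0.62, 0.016], [0.64, 0.017], [0.66, 0.019], [0.68, 0.022], [0.7, 0.025], [0.72, 0.025]]
blank (array([559.4, 101.4, 120.8, 190.3,  87.2]), np.float64(0.13781572684863758), np.int64(2912))
drawer_lip 0.83 (array([559.9, -35.3, 368.3,  89.2,   5.8]), np.float64(0.08708715969460128), np.int64(3389))
[[ 0.389 -0.078  0.002]
 [ 0.558 -0.03   0.087]
 [ 0.733  0.017  0.123]]
0.5 [(np.float64(-0.128), np.float64(-0.0)), (np.float64(-0.125), np.float64(-0.002)), (np.float64(-0.122), np.float64(-0.003)), (np.float64(-0.119), np.float64(-0.002)), (np.float64(-0.116), np.float64(-0.001)), (np.float64(-0.113), np.float64(-0.001)), (np.float64(-0.11), np.float64(-0.002)), (np.float64(-0.107), np.float64(0.0)), (np.float64(-0.104), np.float64(-0.001)), (np.float64(-0.101), np.float64(-0.0)), (np.float
[... 4649 characters left out ...]
112)), (np.float64(-0.042), np.float64(0.115)), (np.float64(-0.041), np.float64(0.089)), (np.float64(-0.041), np.float64(0.062)), (np.float64(-0.038), np.float64(0.065)), (np.float64(-0.036), np.float64(0.062)), (np.float64(-0.033), np.float64(0.066)), (np.float64(-0.03), np.float64(0.064)), (np.float64(-0.027), np.float64(0.088)), (np.float64(-0.024), np.float64(0.093)), (np.float64(-0.022), np.float64(0.094)), (np.float64(-0.019), np.float64(0.088)), (np.float64(-0.016), np.float64(0.092)), (np.float64(-0.013), np.float64(0.09)), (np.float64(-0.01), np.float64(0.091)), (np.float64(-0.007), np.float64(0.091)), (np.float64(-0.005), np.float64(0.094)), (np.float64(-0.004), np.float64(0.087))]
```

View pics/crop.png

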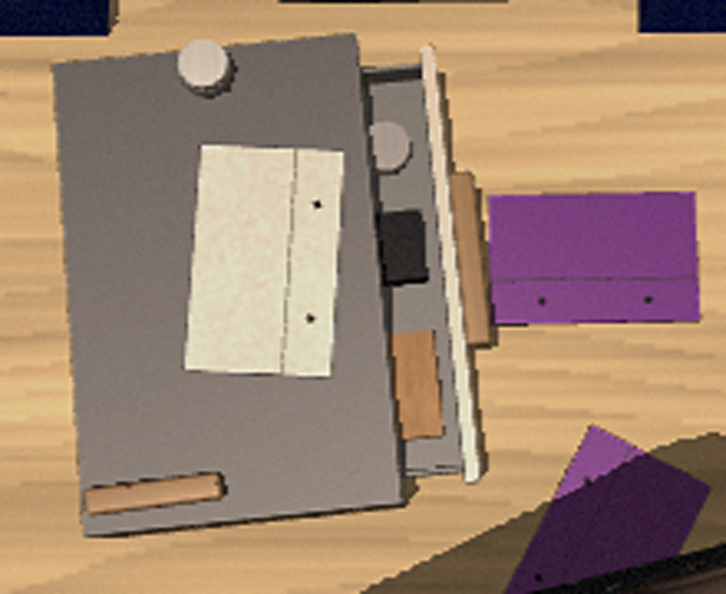

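The crop confirms the choice: a white board with two dark holes and a pencil line near its drawer-side edge. It is about 8.5° askew to the unit, which is itself yawed +5.6°. The bar handle's outer face is about 85 mm out from the edge.

```bash
cat >> h.py <<'E'
from scipy.spatial.transform import Rotation as Ro
YAW=5.65; ux=np.array([np.cos(np.radians(YAW)),np.sin(np.radians(YAW)),0]); uy=np.array([-ux[1],ux[0],0])
E0=np.array([.5452,.1365,.13])-.13*uy   # edge middle
def unit_to_world(a,b,z): r=E0+a*ux+b*uy; r[2]=z; return r
def delta(target,yaw=YAW):
    """units of move from current pose to target with tool y at yaw deg"""
    s=ctrl.get_state();R0=Ro.from_rotvec(s['ee_rot']).as_matrix()
    y=np.array([np.cos(np.radians(yaw)),np.sin(np.radians(yaw)),0]);z=np.array([0,0,-1.]);x=np.cross(y,z)
    T=np.stack([x,y,z],1)
    d=R0.T@(np.array(target)-s['eef_pos'])/.04
    r=np.degrees(Ro.from_matrix(R0.T@T).as_rotvec())/6
    return d.round(3),r.round(3)
def where():
    s=ctrl.get_state();p=np.array(s['eef_pos']);q=p-E0
    print('t',round(s['time_s'],2),'unit',np.round([q@ux,q@uy,p[2]],4),'rot',np.round(s['ee_rot'],3),'F',np.round([s['force']@ux,s['force']@uy,s['force'][2]],1),'open',round(s['opening'],4))
E
python3 - <<'E'
from h import *
where();print(E0)
print(delta(unit_to_world(0,-.13,.231)))
E
```

```text
t 0.8 unit [-0.3521 -0.543   0.2313] rot [3.069 0.671 0.   ] F [-0.8  0.6  0.1] open 0.0852
[0.55799868 0.00713156 0.13      ]
(array([ 1.1689e+01, -6.8890e+00,  8.0000e-03]), array([ 1.0000e-03,  1.0000e-03, -1.1828e+01]))
```

Call:
send_rows(rows=[[[1,0.86,-0.5,0,0,0,-0.85],[1,1.7,-1.0,0,0,0,-1.7],[1,2.55,-1.5,0,0,0,-2.55],[1,3.4,-2.0,0,0,0,-3.4],[1,4.25,-2.5,0,0,0,-4.25],[1,5.1,-3.0,0,0,0,-5.1],[1,5.95,-3.5,0,0,0,-5.95],[1,6.8,-4.0,0,0,0,-6.8],[1,7.65,-4.5,0,0,0,-7.65],[1,8.5,-5.0,0,0,0,-8.5]]])

```text
time_s: 1.63
eef_pos: [0.4873, -0.2425, 0.2315]
ee_rot: [2.476, 1.932, 0.0]
force: [0.3, -1.2, -0.3]
opening: 0.0001
gripper_force: 0.0
```

Run:
```python
from h import *
where()
print(delta(unit_to_world(0,-.13,.231)))
```

```text
t 1.63 unit [-0.095  -0.2414  0.2315] rot [2.476 1.932 0.   ] F [ 0.2 -1.2 -0.3] open 0.0001
(array([3.423, 1.295, 0.013]), array([ 4.000e-03,  3.000e-03, -3.287e+00]))
```

Call:
send_rows(rows=[[[1,0.85,0.3,0,0,0,-0.85],[1,1.7,0.65,0,0,0,-1.7],[1,2.55,0.95,0,0,0,-2.55],[1,3.4,1.3,0,0,0,-3.3],[1,3.4,1.3,0.7,0,0,-3.3],[1,3.4,1.3,1.4,0,0,-3.3],[1,3.4,1.3,2.1,0,0,-3.3],[1,3.4,1.3,2.1,0,0,-3.3]]])

```text
time_s: 2.3
eef_pos: [0.5686, -0.1243, 0.1428]
ee_rot: [-2.108, -2.321, 0.005]
force: [-0.8, -0.8, 0.0]
opening: 0.0001
gripper_force: 0.0
```

Run:
```python
from h import *
where()
print(delta(unit_to_world(0,-.13,.094)))
c=cap('side');save(c,'s1.png')
```

```text
t 2.3 unit [-0.0024 -0.1319  0.1428] rot [-2.108 -2.321  0.005] F [-0.9 -0.7  0. ] open 0.0001
(array([0.043, 0.069, 1.221]), array([-0.063, -0.028, -0.023]))
```

View pics/s1.png

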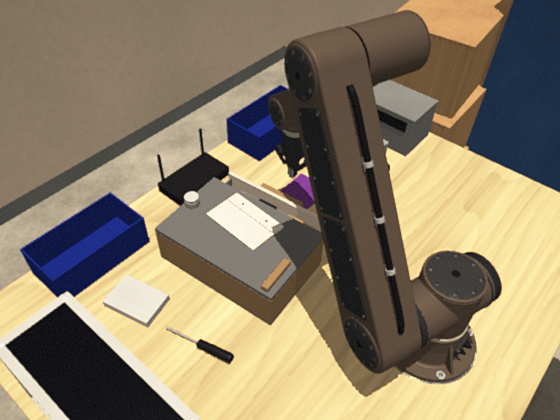

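The gripper is in front of the bar handle, at (292,168). Next I go down and push the drawer.

Call:
send_rows(rows=[[[1,0,0,0.7,0,0,0],[1,0,0,1.2,0,0,0],[1,0.3,0,1.2,0,0,0],[1,0.6,0,1.2,0,0,0],[1,0.85,0,1.2,0,0,0],[1,1.1,0,1.2,0,0,0],[1,1.35,0,1.2,0,0,0],[1,1.6,0,1.2,0,0,0],[1,1.8,0,1.2,0,0,0],[1,1.8,0,1.2,0,0,0]]])

```text
time_s: 3.18
eef_pos: [0.5634, -0.0519, 0.0996]
ee_rot: [-2.111, -2.327, -0.0]
force: [-0.9, -0.3, 0.2]
opening: 0.0002
gripper_force: 0.0
```

Run:
```python
from h import *
where()
c=cap('top')
P,u,v=world(c);q=P-E0;a=q@ux;b=q@uy
k=(abs(a)>.09)&(abs(a)<.18)&(b>-.12)&(b<-.0)&(P[:,2]>.1)&(P[:,2]<.125)
print('front board',np.percentile(b[k],[2,50,98]),k.sum());print(ctrl.spot_in(c,'blank')[0])
```

```text
t 3.18 unit [-0.0005 -0.0593  0.0996] rot [-2.111 -2.327 -0.   ] F [-1.  -0.2  0.2] open 0.0002
front board [-0.02495851 -0.0193726  -0.01008163] 63
{'centre': [0.5794, -0.2046, 0.005], 'conf': 0.87}
```

Call:
send_rows(rows=[[[1,0.1,0,0.1,0,0,0],[1,0.2,0,0.1,0,0,0],[1,0.25,0,0.1,0,0,0]]])

```text
time_s: 3.53
eef_pos: [0.5624, -0.0435, 0.0949]
ee_rot: [-2.113, -2.324, 0.001]
force: [-0.8, -1.4, -1.7]
opening: -0.0003
gripper_force: 0.7
```

```bash
python3 -c "
from h import *
where()"
```

```text
t 3.53 unit [-0.0006 -0.0508  0.0949] rot [-2.113e+00 -2.324e+00  1.000e-03] F [-0.9 -1.3 -1.7] open -0.0003
```

Call:
send_rows(rows=[[[1,0.05,0,0,0,0,0],[1,0.1,0,0,0,0,0],[1,0.15,0,0,0,0,0]]])

```text
time_s: 3.78
eef_pos: [0.5619, -0.0376, 0.0952]
ee_rot: [-2.113, -2.325, 0.0]
force: [-0.4, -0.9, -1.1]
opening: 0.0002
gripper_force: 0.7
```

```bash
python3 -c "
from h import *
where()"
```

```text
t 3.78 unit [-0.0005 -0.0449  0.0952] rot [-2.113 -2.325  0.   ] F [-0.5 -0.8 -1.1] open 0.0002
```

Call:
send_rows(rows=[[[1,0.08,0,0,0,0,0],[1,0.15,0,0,0,0,0],[1,0.2,0,0,0,0,0]]])

```text
time_s: 4.03
eef_pos: [0.5612, -0.0294, 0.0953]
ee_rot: [2.112, 2.325, -0.0]
force: [0.1, -1.1, -1.3]
opening: 0.0
gripper_force: 0.7
```

Call:
send_rows(rows=[[[1,0.05,0,0,0,0,0],[1,0.1,0,0,0,0,0],[1,0.1,0,0,0,0,0]]])

```text
time_s: 4.28
eef_pos: [0.5609, -0.0253, 0.0953]
ee_rot: [2.112, 2.325, 0.0]
force: [-0.2, 0.3, 0.1]
opening: -0.0
gripper_force: 0.0
```

```bash
python3 -c "
from h import *
where()"
```

```text
t 4.28 unit [-0.0003 -0.0326  0.0953] rot [2.112 2.325 0.   ] F [-0.1  0.3  0.1] open -0.0
```

Call:
send_rows(rows=[[[1,0.04,0,0,0,0,0],[1,0.08,0,0,0,0,0],[1,0.08,0,0,0,0,0]]])

```text
time_s: 4.53
eef_pos: [0.561, -0.0249, 0.0954]
ee_rot: [2.11, 2.324, -0.003]
force: [-1.1, -21.1, -2.1]
opening: 0.0003
gripper_force: 10.4
```

Run:
```python
from h import *
where()
c=cap('top')
P,u,v=world(c);q=P-E0;a=q@ux;b=q@uy
k=(abs(a)>.09)&(abs(a)<.18)&(b>-.12)&(b<.02)&(P[:,2]>.1)&(P[:,2]<.135)
print('front',np.percentile(b[k],[0.5,2,50]),k.sum())
```

```text
t 4.53 unit [-0.0002 -0.0322  0.0954] rot [ 2.11   2.324 -0.003] F [ -3.1 -20.8  -2.1] open 0.0003
front [9.14777796e-05 1.43395294e-04 9.25125226e-03] 136
```

The drawer hit a hard stop at 21 N and its front is flush, so it is shut. Now I back off, rise, open the fingers and go behind the blank.

Call:
send_rows(rows=[[[1,-0.7,0,0,0,0,0],[1,-1.0,0,-0.5,0,0,0],[1,-1.0,0,-1.5,0,0,0],[1,-1.0,0,-2.5,0,0,0],[1,-0.5,0,-3.0,0,0,0],[0,0.5,0.25,-3.0,0,0,0],[0,1.5,0.25,-3.0,0,0,0],[0,2.5,0.25,-3.0,0,0,0],[0,3.5,0.25,-3.0,0,0,0],[0,4.5,0.25,-3.0,0,0,0]]])

```text
time_s: 5.42
eef_pos: [0.5529, 0.1595, 0.2155]
ee_rot: [2.113, 2.325, 0.001]
force: [1.2, 0.2, -0.1]
opening: 0.0605
gripper_force: 0.0
```

Call:
send_rows(rows=[[[0,0.7,0,0,0,0,0],[0,1.4,0,0,0,0,0],[0,1.4,0,0.8,0,0,0],[0,1.4,0,1.4,0,0,0],[0,1.4,0,1.4,0,0,0]]])

```text
time_s: 5.83
eef_pos: [0.546, 0.2135, 0.1554]
ee_rot: [-2.109, -2.324, 0.008]
force: [-0.3, -0.7, -0.1]
opening: 0.0856
gripper_force: 0.0
```

Run:
```python
from h import *
where()
print(delta(unit_to_world(.01,.205,.125)))
c=cap('side');save(c,'s2.png');cv2.imwrite('pics/s2c.png',cv2.resize(c['img'][150:330,130:350,::-1],None,fx=3,fy=3))
```

```text
t 5.83 unit [0.0084 0.2066 0.1554] rot [-2.109 -2.324  0.008] F [-0.4 -0.7 -0.1] open 0.0856
(array([-0.038,  0.045,  0.76 ]), array([-0.059,  0.009, -0.019]))
```

View pics/s2c.png

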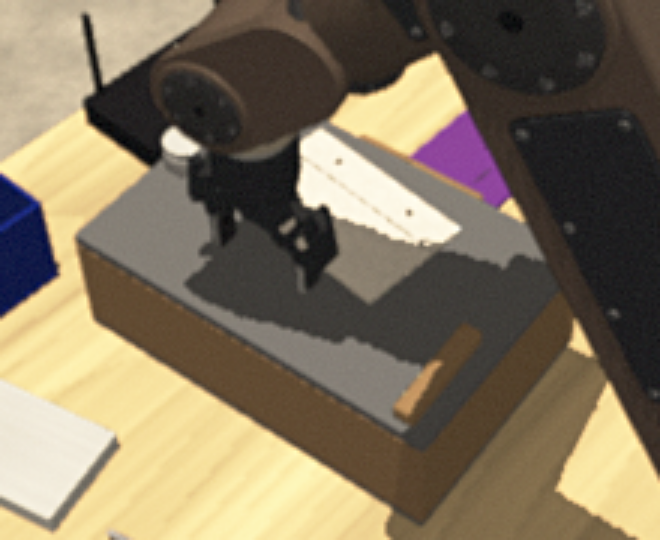

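The crop shows both open fingers, at (225,235) and (320,265), behind the blank and clear of the tin and the loose handle. The drawer is flush. I lower by feel.

Call:
send_rows(rows=[[[0,0,0,0.2,0,0,0],[0,0,0,0.4,0,0,0],[0,0,0,0.4,0,0,0]]])

```text
time_s: 6.13
eef_pos: [0.548, 0.2129, 0.1428]
ee_rot: [-2.113, -2.324, 0.0]
force: [0.0, -0.0, -0.4]
opening: 0.0854
gripper_force: 0.0
```

Call:
send_rows(rows=[[[0,0,0,0.05,0,0,0],[0,0,0,0.1,0,0,0],[0,0,0,0.1,0,0,0]]])

```text
time_s: 6.38
eef_pos: [0.5481, 0.2132, 0.1394]
ee_rot: [2.113, 2.325, 0.0]
force: [0.9, -0.2, -1.1]
opening: 0.085
gripper_force: 0.0
```

Call:
send_rows(rows=[[[0,0,0,0.05,0,0,0],[0,0,0,0.1,0,0,0],[0,0,0,0.1,0,0,0]]])

```text
time_s: 6.63
eef_pos: [0.5479, 0.2133, 0.135]
ee_rot: [-2.113, -2.325, 0.0]
force: [-0.5, 0.7, -0.6]
opening: 0.0855
gripper_force: 0.0
```

Call:
send_rows(rows=[[[0,0,0,0.05,0,0,0],[0,0,0,0.1,0,0,0],[0,0,0,0.1,0,0,0]]])

```text
time_s: 6.88
eef_pos: [0.5479, 0.2133, 0.1308]
ee_rot: [-2.112, -2.325, 0.001]
force: [0.7, 0.1, -0.3]
opening: 0.0851
gripper_force: 0.0
```

Call:
send_rows(rows=[[[0,0,0,0.05,0,0,0],[0,0,0,0.1,0,0,0],[0,0,0,0.1,0,0,0]]])

```text
time_s: 7.13
eef_pos: [0.5478, 0.2133, 0.1268]
ee_rot: [-2.112, -2.325, 0.001]
force: [-0.1, -0.6, -0.6]
opening: 0.0852
gripper_force: 0.0
```

Call:
send_rows(rows=[[[0,0,0,0.05,0,0,0],[0,0,0,0.1,0,0,0],[0,0,0,0.1,0,0,0]]])

```text
time_s: 7.38
eef_pos: [0.5479, 0.2133, 0.1228]
ee_rot: [-2.112, -2.325, 0.001]
force: [-0.1, -0.3, 0.1]
opening: 0.0852
gripper_force: 0.0
```

Call:
send_rows(rows=[[[0,0,0,0.08,0,0,0],[0,-0.3,0,0.08,0,0,0],[0,-0.6,0,0.08,0,0,0],[0,-0.75,0,0.08,0,0,0],[0,-0.9,0,0.08,0,0,0],[0,-1.0,0,0.08,0,0,0],[0,-1.1,0,0.08,0,0,0],[0,-1.2,0,0.08,0,0,0],[0,-1.3,0,0.08,0,0,0],[0,-1.3,0,0.08,0,0,0]]])

```text
time_s: 8.22
eef_pos: [0.5531, 0.161, 0.1201]
ee_rot: [2.113, 2.325, -0.0]
force: [-0.0, 0.3, -0.2]
opening: 0.0851
gripper_force: 0.0
```

```bash
cat >> h.py <<'E'
def lead(c):
    """fit the blank's leading edge in the unit frame from the white top-view pixels"""
    im=c['img'].astype(int);m=(im.min(2)>120)
    P,u,v=world(c,m);q=P-E0;a=q@ux;b=q@uy
    k=(P[:,2]>.125)&(P[:,2]<.15)&(abs(a)<.11)&(b>-.08)&(b<.18);a=a[k];b=b[k]
    e=[(x,np.percentile(b[abs(a-x)<.006],2)) for x in np.arange(-.07,.081,.01) if (abs(a-x)<.006).sum()>5]
    f=np.polyfit(*zip(*e),1)
    print('lead b at 0:',f[1].round(4),'slope deg',np.degrees(np.arctan(f[0])).round(2),np.round([a.min(),a.max()],3),np.round(e,3)[:,1])
E
python3 - <<'E'
from h import *
where()
c=cap('top');save(c,'t3.png');lead(c)
E
```

```text
t 8.22 unit [0.0102 0.1536 0.1201] rot [ 2.113  2.325 -0.   ] F [ 0.   0.3 -0.2] open 0.0851
lead b at 0: 0.0107 slope deg 5.08 [-0.11  0.11] [0.001 0.003 0.002 0.002 0.02  0.002 0.018 0.019 0.002 0.02  0.019 0.009
 0.016 0.014 0.015 0.014]
```

View pics/t3.png

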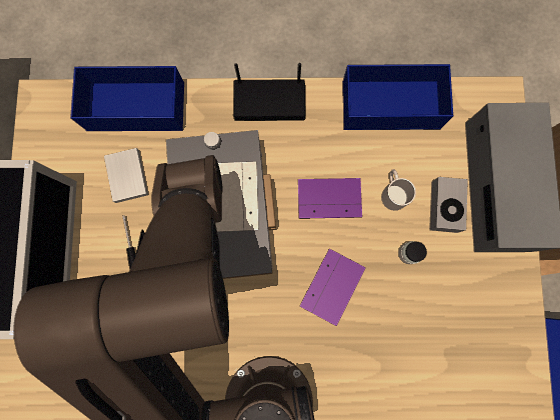

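The view shows the blank already turned nearly square, its holes at (250,178) and (249,210), with nothing else disturbed. I keep pushing.

Call:
send_rows(rows=[[[0,-0.1,0,0,0,0,0],[0,-0.22,0,0,0,0,0],[0,-0.34,0,0,0,0,0],[0,-0.46,0,0,0,0,0],[0,-0.58,0,0,0,0,0],[0,-0.7,0,0,0,0,0],[0,-0.82,0,0,0,0,0],[0,-0.92,0,0,0,0,0],[0,-1.0,0,0,0,0,0],[0,-1.0,0,0,0,0,0]]])

```text
time_s: 9.1
eef_pos: [0.5569, 0.1211, 0.1201]
ee_rot: [2.113, 2.324, -0.0]
force: [0.8, 0.1, 0.8]
opening: 0.0852
gripper_force: 0.0
```

```bash
cat >> h.py <<'E'
def over(c):
    """overhanging leading edge from depth: points near top height in front of the edge"""
    P,u,v=world(c);q=P-E0;a=q@ux;b=q@uy
    k=(P[:,2]>.128)&(P[:,2]<.15)&(abs(a)<.12)&(b>-.08)&(b<.02);a=a[k];b=b[k]
    e=[(x,b[abs(a-x)<.004].min()) for x in np.arange(-.11,.111,.01) if (abs(a-x)<.004).any()]
    e=np.array(e);print(np.round(e[:,1],3))
    g=e[e[:,1]<np.median(e[:,1])+.008];f=np.polyfit(g[:,0],g[:,1],1)
    print('lead b mid',np.polyval(f,g[:,0].mean()).round(4),'deg',np.degrees(np.arctan(f[0])).round(2),'a',g[[0,-1],0])
E
python3 - <<'E'
from h import *
where()
for n in('top','side'):
    c=cap(n);over(c)
cv2.imwrite('pics/c4.png',cv2.resize(c['img'][150:300,150:350,::-1],None,fx=3,fy=3))
E
```

```text
t 9.1 unit [0.0101 0.1135 0.1201] rot [ 2.113  2.324 -0.   ] F [0.8 0.  0.8] open 0.0852
[ 0.     0.002  0.001 -0.003 -0.018 -0.018 -0.017 -0.018 -0.016 -0.017
 -0.018 -0.018 -0.017 -0.018 -0.017 -0.017 -0.019 -0.017 -0.018 -0.019
 -0.017 -0.018 -0.019]
lead b mid -0.0177 deg -0.17 a [-0.07  0.11]
[ 0.003  0.004  0.004 -0.013 -0.018 -0.016 -0.014 -0.019 -0.015 -0.016
 -0.021 -0.018 -0.017 -0.015 -0.02  -0.015 -0.017 -0.013]
lead b mid -0.0165 deg 0.02 a [-0.08  0.06]
```

Call:
send_rows(rows=[[[0,-0.1,0,0,0,0,0],[0,-0.2,0,0,0,0,0],[0,-0.3,0,0,0,0,0],[0,-0.4,0,0,0,0,0],[0,-0.46,0,0,0,0,0],[0,-0.51,0,0,0,0,0],[0,-0.54,0,0,0,0,0],[0,-0.56,0,0,0,0,0],[0,-0.56,0,0,0,0,0]]])

```text
time_s: 9.95
eef_pos: [0.5589, 0.0993, 0.12]
ee_rot: [2.113, 2.325, -0.0]
force: [-0.0, 0.5, -0.4]
opening: 0.0853
gripper_force: 0.0
```

Run:
```python
from h import *
where()
for n in('top','side'): over(cap(n))
```

```text
t 9.95 unit [0.01   0.0916 0.12  ] rot [ 2.113  2.325 -0.   ] F [ 0.   0.5 -0.4] open 0.0853
[ 0.     0.002  0.001 -0.028 -0.039 -0.04  -0.039 -0.04  -0.038 -0.039
 -0.04  -0.038 -0.039 -0.04  -0.039 -0.039 -0.04  -0.039 -0.04  -0.04
 -0.039 -0.04  -0.041]
lead b mid -0.0395 deg -0.32 a [-0.07  0.11]
[ 0.004  0.005  0.007 -0.035 -0.039 -0.04  -0.043 -0.038 -0.037 -0.039
 -0.035 -0.038 -0.037 -0.038 -0.039 -0.036 -0.039]
lead b mid -0.0381 deg 0.38 a [-0.08  0.05]
```

The overhang is 39.5 mm and square. I retract backwards, then lift.

Call:
send_rows(rows=[[[0,0.2,0,0,0,0,0],[0,0.6,0,0,0,0,0],[0,1.0,0,-0.2,0,0,0],[0,1.2,0,-0.8,0,0,0],[0,1.2,0,-1.6,0,0,0],[0,1.2,0,-2.4,0,0,0],[0,1.2,0,-3.2,0,0,0],[0,1.2,0,-4.0,0,0,0],[0,1.2,0,-4.0,0,0,0],[0,1.2,0,-4.0,0,0,0]]])

```text
time_s: 10.88
eef_pos: [0.5545, 0.1479, 0.2816]
ee_rot: [2.111, 2.324, 0.004]
force: [-0.3, 0.2, -0.3]
opening: 0.0855
gripper_force: 0.0
```

Run:
```python
from h import *
where()
c=cap('top');over(c);lead(c)
c=cap('side');over(c);save(c,'s5.png')
```

```text
t 10.88 unit [0.0104 0.1404 0.2816] rot [2.111 2.324 0.004] F [-0.3  0.2 -0.3] open 0.0855
[ 0.     0.002  0.001 -0.03  -0.039 -0.038 -0.039 -0.04  -0.038 -0.039
 -0.04  -0.038 -0.039 -0.04  -0.039 -0.039 -0.04  -0.039 -0.04  -0.04
 -0.039 -0.04  -0.038]
lead b mid -0.0392 deg -0.27 a [-0.07  0.11]
lead b at 0: -0.0385 slope deg -0.09 [-0.11  0.11] [-0.039 -0.038 -0.038 -0.039 -0.038 -0.039 -0.039 -0.038 -0.039 -0.039
 -0.038 -0.039 -0.038 -0.038 -0.039 -0.038]
[ 0.005  0.005  0.002 -0.034 -0.04  -0.039 -0.041 -0.036 -0.036 -0.039
 -0.041 -0.034 -0.041 -0.038 -0.037 -0.039 -0.04  -0.04   0.012 -0.002
 -0.035 -0.037]
lead b mid -0.038 deg 0.08 a [-0.08  0.11]
```

View pics/s5.png

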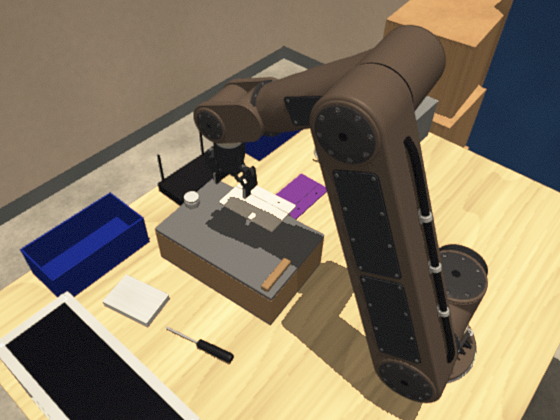

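The view shows the blank overhanging the front squarely near (258,205). The gripper is clear at (235,170), and the tin and loose handle have not moved.

```bash
python3 -c "
from cell import ctrl
print(ctrl.finish_job())"
```

```text
the job is handed in; nothing more can be done
None
```

I pushed the drawer shut against its stop, slid the white blank out to about 39 mm of overhang, square to the edge within about 0.4°, and handed the job in after about 11 s; no verdict came back.

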